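# Nip a papyrus pack in the bench screw press

### The job

The pack of papyrus on the bed of the screw press is still drawn out towards the front: slide it gently in until its board is fully home and square against the two rear stop pins. Then wind the star wheel clockwise by its spokes until the platen bears on the pack firmly and the wheel takes about 11 N of push near the ends of the spokes (90 mm out); do not force the wheel or crush the sheets. Leave the press holding the pack and the things around it where they are.

Things in the scene. Friction and masses are not known exactly. Their poses are not given: they have to be found in the camera images.
- press: bench screw press fixed to the table, green frame: bed 300 (x) x 270 (y) mm, top 60 mm above the table; two steel columns, 24 mm diameter, at x = 0, y = +-95 mm; crown bar 62 x 250 mm across them, 170 to 205 mm up; column nuts up to 224 mm. Origin on the table under the screw axis; x points from the front (loading side, towards the robot) to the rear, z up.
- pack: papyrus pack, 0.95 kg: plywood board 295 x 150 x 16 mm, from x = -165 (front edge) to +130 mm (rear edge), carrying papyrus sheets, felts and a top board, 200 x 132 mm. 30 to 42 mm thick in all, unknown. Origin: underside, below the stack centre; x to the rear. Home: rear edge on both pins, origin on the screw axis. Starts 20 to 45 mm short, up to 2 degrees askew; the pins alone do not square it.
- wheel (a joint): angle of the star wheel, rad, 0 to 6.2; grows clockwise seen from above, lowering wheel, screw and platen together 5 mm per rad; friction holds it where left. Turning free takes about 0.6 Nm (6.5 N at 90 mm radius); once the platen bears on the pack this climbs about 1 Nm per rad, to about 1 Nm at a firm nip (11 N at 90 mm, some 100 N on the pack). With the push paused it reads 0.2 to 0.3 Nm less.
- wheel_hub (a point): centre of the level star wheel, on the screw axis in the plane of the spokes, 267 mm above the table at wheel angle 0. Five steel spokes, 14 mm diameter, 72 degrees apart, each ends in a red ball, 24 mm diameter, centred 115 mm from the axis; hub 52 mm diameter, dome 15 mm above the spoke plane. The frame turns with the wheel: x along one spoke, z up. Spoke plane to column nuts: 43 mm at angle 0.
- red_jar: loose paint jar with red lid, 60 mm diameter, 75 mm tall, beside the press; origin at the centre of its underside. Leave alone.
- blue_jar: loose paint jar with blue lid, 60 mm diameter, 75 mm tall; origin at the centre of its underside. Leave alone.
- tape_roll: loose roll of brown tape lying flat beside the press, 96 mm across, 24 mm tall; origin at the centre of its underside. Leave alone.
- tea_glass: loose amber tea glass, 66 mm diameter, 85 mm tall; origin at the centre of its underside. Leave alone.
- brush: loose paint brush lying on the table, 200 mm long along its x axis. Leave alone.
- bone_folder: loose flat bone folder, 160 x 26 x 6 mm, lying on the table near the press; origin at the centre of its underside. Leave alone.
- brayer: loose ink roller lying on the table, rubber roll 34 mm diameter and 90 mm wide, handle reaching 160 mm to its -x; origin under the roll. Leave alone.
- platen: steel platen 200 (x) x 145 (y) x 22 mm, guided on the columns, hung on the screw; origin at the centre of its underside, 111 mm above the table at wheel angle 0. It presses on the pack's top board, which gives about 90 N per mm.
- stops: the two rear stops: steel pins, 16 mm diameter, standing 26 mm above the bed at x = +138 mm, y = +50 and -50 mm in the press frame. This frame is the same as the press's.

How it is judged:
By the outcome, as a careful person would: the job done as asked, in the order asked, and still so for the second after the job is handed in, with the robot touching nothing.
It also fails if it takes over 72 s, if anything falls off the work surface, if the arm or the gripper's body presses on something with over 40 N, if the wrist force passes 120 N, or if a joint passes its speed limit or range.

### The arm

A 7-joint arm with a two-finger parallel gripper is mounted at the origin on the work surface. World frame = base frame: x ahead of the robot, y to its left, z up, the work surface at z = 0. Lengths are in m, angles in rad, forces in N, time in s.
With the tool pointing down it reaches from about 0.425 to 1.025 m from the base axis. Payload 3.6 kg.
Tool frame: the origin (TCP) lies midway between the tips of the shut fingers; the grasp point (between the pads) lies grip_point_offset behind it (grip_point_offset is the distance from the TCP to the grasp point, in m); z points along the fingers, y is the line along which they close (so a half turn about z gives the same grasp; the last joint's range is limited). The gripper opens to 85 mm and grips with 20 to 120 N. Pads are 22 mm wide; open, the fingers measure 114 mm over their backs; the gripper's body (76 mm by 85 mm) begins 54 mm behind the grasp point. The pads swing forward as they close: fully open they stand 13 mm farther back than shut.
Start: joints at [1.04, 0.591, 0.048, 1.609, -0.033, 0.943, -0.034], TCP at [0.307, -0.657, 0.231] pointing down, gripper open.
Joint ranges: [-2.69, 2.69], [-0.47, 2.24], [-1.27, 1.36], [0.19, 2.51], [-1.53, 4.68], [0.08, 2.07], [-3.09, 3.09]. Speed limits (rad/s): [2.57, 2.57, 3.14, 3.14, 3.14, 3.14, 3.14].

### API

Orientations are given as a 3x3 rotation matrix whose columns are the frame's x, y, z axes.
In Python, from bench import * gives the robot as it stands. The module is installed in compiled form; this text tells all that it offers.
- The arm moves only by the shell command python3 -m jog 'ROWS' [FORCE]. ROWS is JSON, a list that holds one entry, the list of rows, each a list of 7 numbers: the opening, from 0 (shut) to 1 (fully open), then the shift along the world's x, y, z in mm, then the turn, a rotation vector about the world's x, y, z in degrees. In form: [[[jaw, x, y, z, wx, wy, wz], ...]]. A call has 1 to 8 rows; each row is the pose to reach, as a shift and turn from the pose commanded when the call began; what a row does not reach only later rows make up. A row lasts 1/10 s, in which the tool goes at most 50 mm and 8.59 degrees, less where a joint would pass 70% of its speed; a pose out of reach is approached as far as the arm can. A call with a gripper value outside its range is refused whole. The fingers move at their own pace and stop on an object; FORCE is the grip in N (left out, the last holds). Time passes only in rows, so rows that repeat a pose let the fingers close. It gives the time, the measured TCP pose, the force, the opening and the grip force at its end, in the units of the state.
- read_state(): the state, without advancing time (a new reading comes with each control period).
- get_image(name): name is "scene" or "side" or "wrist"; returns a dict with "image" (400x640x3 uint8, red, green, blue), "depth" (400x640 float32, m along the optical axis (not along the pixel's ray), 0 where there is no reading), "fovy" (degrees; the focal length in pixels is half the picture's height over the tangent of half this angle, whatever the lens; pixels are square), "cx", "cy" (the principal point, pixels), "T" (4x4, takes a point from camera to world coordinates). Camera axes: x right, y down, z forward; pixel columns grow to the right and rows downward; lengths in m; the calibration is good to about 2 mm. A picture is of the moment at which its call begins.
- job_done(): hands the job in; it is judged then, once.
The state is a dict: "t": time; "qpos": joint angles; "dq": joint speeds; "joint_efforts": joint torques, N m; "tool_pos": TCP position; "eef_rot": TCP orientation; "contact_force": force on the tool from outside, world axes, zero at the start; "ft_torque": the same for the moment, N m; "width": opening from 0.0 (shut) to 1.0 (fully open); "grip_force": force on a finger pad.
Only numpy, scipy, OpenCV 4.12 (cv2) and the standard library are available. Lean on these libraries where they do the work, as an engineer would, in place of code of your own. Each camera call takes 0.05 s, during which the arm holds its last target. There are 200 camera calls.

## Working session

There is one attempt and no reset: what is moved stays moved. The work goes in short steps, Python scripts to look and compute and a shell command to move; the robot and the scene stay as the last step left them, time stands still between calls to the robot, and variables do not carry over. Pictures are saved under pics/ and viewed, at most 10 in all, crops included, and the job is handed in when it is done.

```bash
mkdir -p pics
cat > h.py <<'E'
from bench import *
import numpy as np, cv2
def cam(n):
    d=get_image(n); d['f']=200/np.tan(np.radians(d['fovy'])/2); return d
def pts(d):
    v,u=np.mgrid[0:400,0:640]; z=d['depth']
    P=np.stack([(u-d['cx'])/d['f']*z,(v-d['cy'])/d['f']*z,z],-1)
    return P@d['T'][:3,:3].T+d['T'][:3,3]
def save(d,n): cv2.imwrite('pics/'+n,cv2.cvtColor(d['image'],cv2.COLOR_RGB2BGR))
def onplane(d,u,v,h):
    r=d['T'][:3,:3]@np.array([(u-d['cx'])/d['f'],(v-d['cy'])/d['f'],1]); o=d['T'][:3,3]
    return o+r*(h-o[2])/r[2]
E
python3 - <<'E'
from h import *
import pickle
D={n:cam(n) for n in('scene','side')}
pickle.dump(D,open('d0.pkl','wb'))
for n in D: save(D[n],n+'0.png'); print(n,D[n]['T'].round(3),D[n]['fovy'])
s=read_state(); print(s)
E
```

```text
scene [[-0.231  0.693 -0.683  1.413]
 [ 0.973  0.174 -0.152  0.177]
 [ 0.013 -0.7   -0.714  1.079]
 [ 0.     0.     0.     1.   ]] 49.564936850140676
side [[-0.26   0.885 -0.387  1.051]
 [ 0.965  0.242 -0.096  0.139]
 [ 0.009 -0.398 -0.917  1.402]
 [ 0.     0.     0.     1.   ]] 46.65862031915918
{'t': 0.1, 'qpos': array([ 1.03952368,  0.59202133,  0.04831581,  1.60969591, -0.03328942,
        0.94269776, -0.03371805]), 'dq': array([ 1.94766928e-04, -8.08630272e-04, -5.68324430e-04, -1.30490745e-03,
       -9.21739539e-05, -1.04107748e-03,  3.25401854e-04]), 'joint_efforts': array([ 4.26442901e-03, -5.50003052e+01,  1.55263893e+00, -1.98825288e+01,
        9.70847119e-03,  3.82314975e-03, -1.41853292e-05]), 'tool_pos': array([ 0.30702868, -0.65595679,  0.2302592 ]), 'eef_rot': array([[ 9.05673118e-01,  4.23975545e-01, -9.69698040e-04],
       [ 4.23976634e-01, -9.05671399e-01,  1.76930923e-03],
       [-1.28083936e-04, -2.01354512e-03, -9.99997965e-01]]), 'contact_force': array([0.59833057, 0.25025749, 0.25694532]), 'ft_torque': array([ 0.01346555, -0.04681527,  0.02988596]), 'grip_force': 0.0, 'width': 0.9966627776569535}
```

View pics/scene0.png

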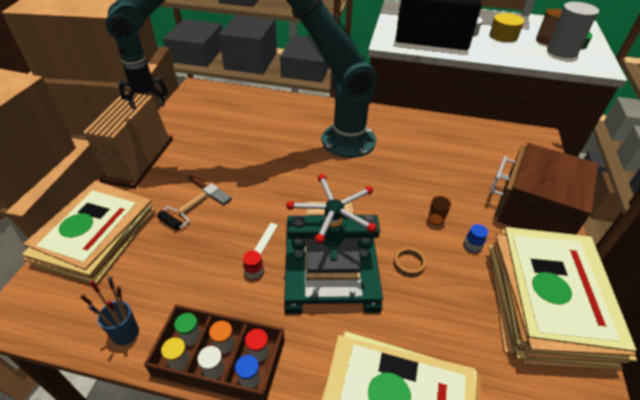

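View pics/side0.png

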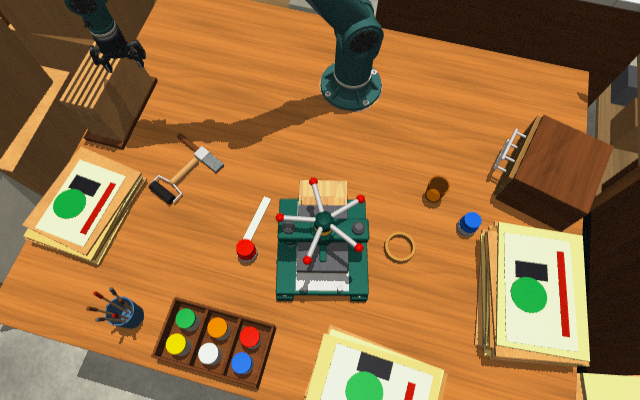

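Run:
```python
from h import *
import pickle
D=pickle.load(open('d0.pkl','rb'))
rays={}
for n,box in(('side',(265,170,375,270)),('scene',(280,170,380,250))):
    d=D[n]; im=d['image'].astype(int); m=((im[...,0]>130)&(im[...,1]<60)&(im[...,2]<60)).astype(np.uint8)
    k,l,st,c=cv2.connectedComponentsWithStats(m)
    C=[c[i] for i in range(1,k) if st[i,4]>12 and box[0]<c[i][0]<box[2] and box[1]<c[i][1]<box[3]]
    R=[]
    for q in C:
        p=onplane(d,*q,0.267); print(n,q.round(1),p.round(4))
        R.append(p)
    R=np.array(R); A=np.c_[2*R[:,:2],np.ones(len(R))]; s=np.linalg.lstsq(A,(R[:,:2]**2).sum(1),rcond=None)[0]
    print('centre',s[:2],'r',np.sqrt(s[2]+s[0]**2+s[1]**2)); a=np.degrees(np.arctan2(R[:,1]-s[1],R[:,0]-s[0])); print(a.round(1), (a%72).round(1))
    P=pts(d); 
    x=P[...,:]
    crop=cv2.cvtColor(d['image'],cv2.COLOR_RGB2BGR)[165:310,250:400]; cv2.imwrite(f'pics/c_{n}.png',cv2.resize(crop,None,fx=4,fy=4,interpolation=cv2.INTER_CUBIC)[:600])
```

```text
side [312.7 180.7] [0.534  0.0032 0.267 ]
side [360.4 198. ] [0.5493 0.139  0.267 ]
side [279.2 216.7] [ 0.6572 -0.054   0.267 ]
side [358.6 247. ] [0.683  0.1648 0.267 ]
side [306.8 259.6] [0.7495 0.0465 0.267 ]
centre [0.63448118 0.05987384] r 0.11583003214145282
[-150.6  137.1  -78.7   65.2   -6.7] [65.4 65.1 65.3 65.2 65.3]
scene [321.1 176.5] [ 0.5314 -0.0017  0.267 ]
scene [369.2 188.9] [0.5484 0.136  0.267 ]
scene [289.6 204. ] [ 0.6564 -0.0582  0.267 ]
scene [371.6 225.9] [0.6801 0.1613 0.267 ]
scene [319.3 237.3] [0.7477 0.0425 0.267 ]
centre [0.63231084 0.05552181] r 0.11614329020683975
[-150.4  136.2  -78.1   65.7   -6.5] [65.6 64.2 65.9 65.7 65.5]
```

View pics/c_side.png

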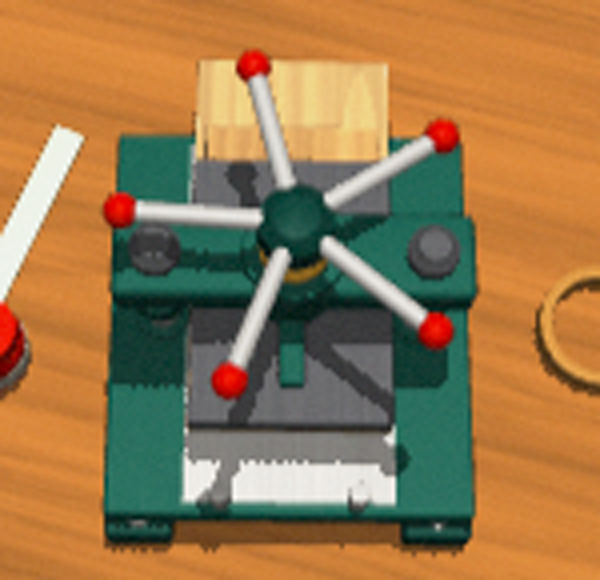

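```bash
python3 - <<'E'
from h import *
import pickle
D=pickle.load(open('d0.pkl','rb'));d=D['side']
g=lambda u,v,h:onplane(d,u/4+250,v/4+165,h)
for a,b,h in(((118,136),(105,515),.06),((462,136),(472,515),.06),((118,136),(462,136),.06),((105,515),(472,515),.06),((197,62),(388,64),.076),((215,490),(360,487),.086),((153,245),(433,243),.224)):
    p,q=g(*a,h),g(*b,h); print(p.round(4),q.round(4),np.degrees(np.arctan2(*(q-p)[1::-1])).round(2),np.linalg.norm(q-p).round(4))
E
python3 -m jog '[[[0.99,10,50,10,0,0,0],[0.99,20,95,20,0,0,-3],[0.99,30,140,20,0,0,-5],[0.99,40,185,20,0,0,-7],[0.99,50,230,20,0,0,-10],[0.99,60,275,20,0,0,-10],[0.99,70,320,20,0,0,-10],[0.99,70,320,20,0,0,-10]]]'
```

```text
[ 0.5285 -0.1056  0.06  ] [ 0.8152 -0.0285  0.06  ] 15.05 0.2969
[0.4571 0.1552 0.06  ] [0.7457 0.2272 0.06  ] 14.02 0.2975
[ 0.5285 -0.1056  0.06  ] [0.4571 0.1552 0.06  ] 105.32 0.2704
[ 0.8152 -0.0285  0.06  ] [0.7457 0.2272 0.06  ] 105.2 0.265
[ 0.4575 -0.061   0.076 ] [0.4193 0.085  0.076 ] 104.68 0.1509
[0.7823 0.045  0.086 ] [0.7531 0.1441 0.086 ] 106.4 0.1033
[ 0.6623 -0.0299  0.224 ] [0.6112 0.1515 0.224 ] 105.71 0.1885
t: 0.9
tool_pos: [0.3787, -0.3291, 0.2507]
eef_rot: [[0.963, 0.27, -0.001], [0.27, -0.963, 0.005], [0.0, -0.005, -1.0]]
contact_force: [-0.2, 0.0, 0.5]
width: 0.988
grip_force: 0.0
```

```bash
python3 -m jog '[[[0.99,5,45,0,0,0,0],[0.99,10,90,10,0,0,0],[0.99,15,135,20,0,0,0],[0.99,20,180,20,0,0,0],[0.99,25,225,20,0,0,0],[0.99,30,270,20,0,0,0],[0.99,30,300,20,0,0,0],[0.99,30,300,20,0,0,0]]]'
python3 - <<'E'
from h import *
import pickle
d=cam('wrist'); save(d,'w1.png'); pickle.dump(d,open('w1.pkl','wb')); s=read_state(); print(s['tool_pos'],s['qpos'].round(2)); print(d['T'].round(3),d['fovy'])
E
```

```text
t: 1.7
tool_pos: [0.4076, -0.0328, 0.2714]
eef_rot: [[0.963, 0.268, 0.0], [0.268, -0.963, 0.001], [0.001, -0.001, -1.0]]
contact_force: [-0.7, 0.3, 0.6]
width: 0.989
grip_force: 0.0
[ 0.40745722 -0.03522962  0.27129107] [ 0.1   0.14 -0.14  2.23  0.03  0.77 -1.36]
[[ 0.268 -0.92  -0.287  0.481]
 [-0.963 -0.256 -0.079 -0.012]
 [-0.001  0.298 -0.955  0.412]
 [ 0.     0.     0.     1.   ]] 58.29064674260445
```

View pics/w1.png

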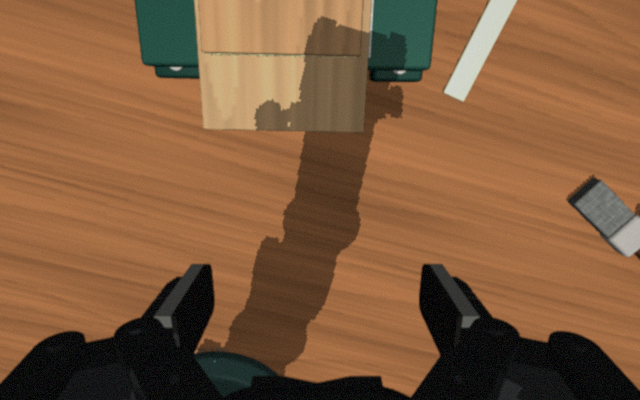

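Run:
```python
from h import *
import pickle
d=pickle.load(open('w1.pkl','rb')); P=pts(d)
for u,v in((285,95),(220,95),(285,30),(165,30),(405,30)): print(u,v,P[v,u].round(4))
g=cv2.cvtColor(d['image'],cv2.COLOR_RGB2GRAY).astype(float); hsv=cv2.cvtColor(d['image'],cv2.COLOR_RGB2HSV)
# board front edge by depth-jump (height > .06 -> table)
Z=P[...,2]
E=[]
for u in list(range(212,256,3))+list(range(330,360,3)):
    c=np.where((Z[:,u]>.05)&(Z[:,u]<.1))[0]; c=c[c<200]; E.append((u,c.max()+.5))
E=np.array(E); W=np.array([onplane(d,u,v,.076) for u,v in E]); k=np.polyfit(W[:,1],W[:,0],1)
print('board edge yaw',np.degrees(np.arctan(-k[0])),W[0],W[-1])
m=(Z>.05)&(Z<.1); r=np.where(m[120])[0]; r=r[(r>150)&(r<420)]; print('cols',r.min(),r.max(), [onplane(d,x,120,.076).round(4) for x in(r.min()-.5,r.max()+.5)])
B=[]
for u in list(range(146,192,3))+list(range(378,430,3)):
    c=np.where((Z[:,u]>.052)&(Z[:,u]<.1))[0]; c=c[c<120]; B.append((u,c.max()+.5))
W=np.array([onplane(d,u,v,.06) for u,v in B]); k=np.polyfit(W[:,1],W[:,0],1); print('bed front yaw',np.degrees(np.arctan(-k[0])),W[0],W[-1],np.array(B)[::6])
for v in(10,30,50):
    r=np.where(m[v])[0]; r=r[(r>100)&(r<460)]; print(v,[onplane(d,x,v,.06).round(4) for x in(r.min()-.5,r.max()+.5)])
```

```text
285 95 [0.4673 0.0138 0.0749]
220 95 [0.4514 0.0708 0.0733]
285 30 [0.5172 0.0247 0.0934]
165 30 [0.4922 0.1331 0.0579]
405 30 [ 0.55   -0.0753  0.0588]
board edge yaw 14.229348889551945 [0.42033581 0.07156523 0.076     ] [ 0.45371468 -0.0584981   0.076     ]
cols 203 364 [array([0.4256, 0.0814, 0.076 ]), array([ 0.4655, -0.062 ,  0.076 ])]
bed front yaw 14.687939940594493 [0.45851483 0.14489616 0.06      ] [ 0.52595416 -0.10711841  0.06      ] [[146.   64.5]
 [164.   65.5]
 [182.   65.5]
 [384.   68.5]
 [402.   69.5]
 [420.   69.5]]
10 [array([0.5012, 0.1598, 0.06  ]), array([ 0.5725, -0.0964,  0.06  ])]
30 [array([0.4855, 0.1561, 0.06  ]), array([ 0.5569, -0.1006,  0.06  ])]
50 [array([0.4696, 0.1514, 0.06  ]), array([ 0.5408, -0.1048,  0.06  ])]
```

```bash
python3 -m jog '[[[0.99,0,0,0,0,0,8.5],[0.99,0,0,0,0,0,17],[0.99,0,0,0,0,0,25.5],[0.99,0,0,0,0,0,34],[0.99,0,0,0,0,0,42.5],[0.99,0,0,0,0,0,51],[0.99,0,0,0,0,0,59.5],[0.99,0,0,0,0,0,68]]]' | head -3
python3 -m jog '[[[0.99,0,0,0,0,0,8.5],[0.99,0,0,0,0,0,17],[0.99,0,0,0,0,0,25.5],[0.99,0,0,0,0,0,34],[0.99,0,0,0,0,0,42.5],[0.99,0,0,0,0,0,51],[0.99,0,0,0,0,0,59.5],[0.99,0,0,0,0,0,68]]]'
```

```text
t: 2.55
tool_pos: [0.4072, -0.0387, 0.2711]
eef_rot: [[0.118, 0.993, -0.001], [0.993, -0.118, -0.001], [-0.001, -0.0, -1.0]]
t: 3.35
tool_pos: [0.4073, -0.0387, 0.2711]
eef_rot: [[-0.877, 0.481, -0.001], [0.481, 0.877, -0.001], [0.0, -0.001, -1.0]]
contact_force: [-0.7, -0.9, -0.6]
width: 0.991
grip_force: 0.0
```

```bash
python3 -m jog '[[[0.99,0,10,0,0,0,8.5],[0.99,0,20,0,0,0,17],[0.99,0,30,0,0,0,25.5],[0.99,0,37,0,0,0,34],[0.99,0,37,0,0,0,42.5],[0.99,0,37,0,0,0,43.5],[0.99,0,37,0,0,0,43.5]]]' | head -3
python3 -m jog '[[[0.99,0,0,-30,1.5,-5.8,0],[0.99,0,0,-60,3.1,-11.6,0],[0.99,0,0,-90,3.1,-11.6,0],[0.99,0,0,-120,3.1,-11.6,0],[0.99,0,0,-150,3.1,-11.6,0],[0.99,0,0,-180,3.1,-11.6,0],[0.99,0,0,-180,3.1,-11.6,0]]]'
python3 -c "
from h import *
print(read_state()['qpos'].round(2))"
```

```text
t: 4.05
tool_pos: [0.4074, -0.0011, 0.2711]
eef_rot: [[-0.969, -0.247, -0.0], [-0.247, 0.969, -0.0], [0.0, -0.0, -1.0]]
t: 4.75
tool_pos: [0.3873, -0.0051, 0.1012]
eef_rot: [[-0.957, -0.263, 0.119], [-0.262, 0.965, 0.028], [-0.122, -0.004, -0.993]]
contact_force: [-0.6, -1.1, -0.9]
width: 0.99
grip_force: 0.0
[ 0.33  0.46 -0.54  2.5   1.11  0.24  0.61]
```

```bash
python3 -m jog '[[[0.99,5,1,0,-1.6,6.3,0],[0.99,15,3,0,-3.3,12.6,0],[0.99,20,4,0,-3.3,12.6,0],[0.99,20,4,0,-3.3,12.6,0]]]'
python3 -c "
from h import *
print(read_state()['qpos'].round(2))"
```

```text
t: 5.15
tool_pos: [0.4097, -0.0006, 0.1017]
eef_rot: [[-0.96, -0.261, -0.097], [-0.26, 0.965, -0.024], [0.1, 0.002, -0.995]]
contact_force: [-1.5, -0.4, 0.3]
width: 0.992
grip_force: 0.0
[ 0.44  0.58 -0.75  2.31  0.7   0.61  0.97]
```

```bash
python3 -m jog '[[[0.99,0,0,-15,0,0,0],[0.99,0,0,-30,0,0,0],[0.99,0,0,-45,0,0,0],[0.99,0,0,-55,0,0,0],[0.99,0,0,-55,0,0,0]]]'
python3 - <<'E'
from h import *
print(read_state()['qpos'].round(2))
d=cam('side'); c=cv2.cvtColor(d['image'],cv2.COLOR_RGB2BGR)[120:310,240:400]; cv2.imwrite('pics/s2.png',cv2.resize(c,None,fx=3,fy=3,interpolation=cv2.INTER_CUBIC))
E
```

```text
t: 5.65
tool_pos: [0.4049, -0.0016, 0.0465]
eef_rot: [[-0.959, -0.265, -0.102], [-0.264, 0.964, -0.028], [0.106, -0.0, -0.994]]
contact_force: [-0.2, -0.2, -0.4]
width: 0.992
grip_force: 0.0
[ 0.33  0.66 -0.61  2.34  0.86  0.5   0.83]
```

View pics/s2.png

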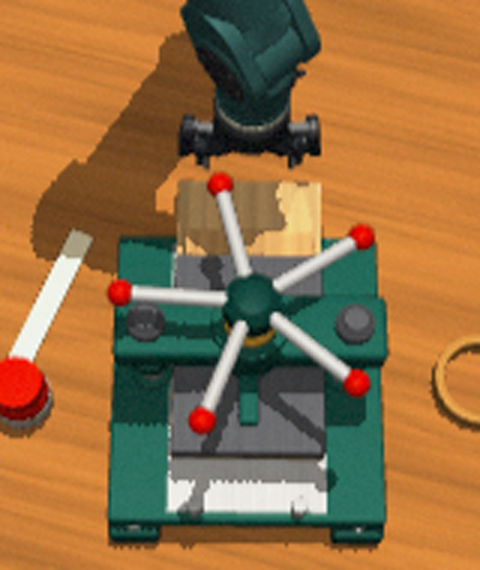

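```bash
python3 -m jog '[[[0.99,5,1.3,0,0.5,-2,-0.3],[0.99,9.7,2.6,0,1,-4,-0.6],[0.99,14.5,3.8,0,1.6,-5.8,-0.6],[0.99,17,4.5,0,1.6,-5.8,-0.6],[0.99,19.3,5.1,0,1.6,-5.8,-0.6],[0.99,19.3,5.1,0,1.6,-5.8,-0.6]]]'
```

```text
t: 6.3
tool_pos: [0.4255, 0.0038, 0.0473]
eef_rot: [[-0.967, -0.254, -0.0], [-0.254, 0.967, 0.0], [0.0, 0.001, -1.0]]
contact_force: [-3.6, -1.6, 2.0]
width: 0.992
grip_force: 1.4
```

```bash
python3 -m jog '[[[0.99,4.8,1.3,0,0.2,-0.8,0],[0.99,9.7,2.6,0,0.4,-1.6,0],[0.99,14.5,3.8,0,0.6,-2.4,0],[0.99,19.3,5.1,0,0.8,-3.2,0],[0.99,24.2,6.4,0,1,-4,0],[0.99,29,7.7,0,1.2,-4.8,0],[0.99,32,8.4,0,1.5,-5.6,0],[0.99,32,8.4,0,1.5,-5.6,0]]]'
```

```text
t: 7.1
tool_pos: [0.4584, 0.0131, 0.0469]
eef_rot: [[-0.962, -0.256, 0.099], [-0.254, 0.967, 0.028], [-0.103, 0.002, -0.995]]
contact_force: [-3.7, -0.6, -1.9]
width: 0.993
grip_force: 1.7
```

```bash
python3 -m jog '[[[0.99,1,0.3,0,0,0,0],[0.99,2,0.5,0,0,0,0],[0.99,3,0.8,0,0,0,0],[0.99,4,1.1,0,0,0,0],[0.99,4,1.1,0,0,0,0]]]'
python3 -m jog '[[[0.99,0.5,0.1,0,0,0,0],[0.99,1,0.3,0,0,0,0],[0.99,1.5,0.4,0,0,0,0],[0.99,2,0.5,0,0,0,0],[0.99,2,0.5,0,0,0,0]]]'
```

```text
t: 7.6
tool_pos: [0.4631, 0.0143, 0.0472]
eef_rot: [[-0.962, -0.256, 0.1], [-0.254, 0.967, 0.029], [-0.104, 0.002, -0.995]]
contact_force: [-3.8, -1.4, -3.3]
width: 0.993
grip_force: 1.8
t: 8.1
tool_pos: [0.4633, 0.0143, 0.0471]
eef_rot: [[-0.962, -0.256, 0.097], [-0.254, 0.967, 0.028], [-0.101, 0.002, -0.995]]
contact_force: [-6.0, -1.8, 0.8]
width: 0.994
grip_force: 2.9
```

```bash
python3 -m jog '[[[0.99,1,0.3,0,0,0,0],[0.99,2,0.5,0,0,0,0],[0.99,3,0.8,0,0,0,0],[0.99,4,1.1,0,0,0,0],[0.99,4,1.1,0,0,0,0]]]'
python3 - <<'E'
from h import *
print(read_state()['ft_torque'])
d=cam('side'); save(d,'s3full.png'); c=cv2.cvtColor(d['image'],cv2.COLOR_RGB2BGR)[150:300,260:390]; cv2.imwrite('pics/s3.png',cv2.resize(c,None,fx=4,fy=4,interpolation=cv2.INTER_CUBIC))
E
```

```text
t: 8.6
tool_pos: [0.4673, 0.0153, 0.0471]
eef_rot: [[-0.962, -0.256, 0.097], [-0.254, 0.967, 0.027], [-0.101, 0.002, -0.995]]
contact_force: [-6.6, -2.0, 1.0]
width: 0.991
grip_force: 3.4
[-0.31799959  1.51717268  0.02910629]
```

View pics/s3.png

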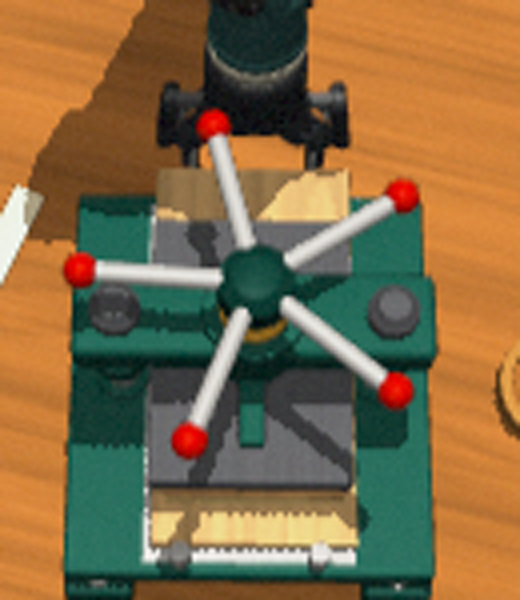

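```bash
python3 -m jog '[[[0.99,1,0.3,0,0,0,0],[0.99,2,0.5,0,0,0,0],[0.99,2,0.5,0,0,0,0]]]'
python3 -m jog '[[[0.99,1,0.3,0,0,0,0],[0.99,2,0.5,0,0,0,0],[0.99,2,0.5,0,0,0,0]]]'
```

```text
t: 8.95
tool_pos: [0.4673, 0.0153, 0.047]
eef_rot: [[-0.962, -0.256, 0.095], [-0.254, 0.967, 0.026], [-0.098, 0.001, -0.995]]
contact_force: [-10.6, -1.8, 4.6]
width: 0.992
grip_force: 5.1
t: 9.25
tool_pos: [0.4674, 0.0153, 0.0468]
eef_rot: [[-0.962, -0.256, 0.092], [-0.254, 0.967, 0.024], [-0.095, 0.0, -0.995]]
contact_force: [-13.4, -1.7, 8.8]
width: 0.992
grip_force: 6.8
```

```bash
python3 -m jog '[[[0.99,1,0.3,0,0,0,0],[0.99,2,0.5,0,0,0,0],[0.99,3,0.8,0,0,0,0],[0.99,3,0.8,0,0,0,0]]]'
python3 - <<'E'
from h import *
import pickle
print(read_state()['ft_torque'].round(2))
for n in('side','scene'):
    d=cam(n);P=pts(d); pickle.dump(d,open(n+'4.pkl','wb'))
    hub=np.array([.6355,.0585]);a=np.radians(14.8);e=np.array([np.cos(a),np.sin(a)]);nn=np.array([-e[1],e[0]])
    L=(P[...,:2]-hub); X=L@e;Y=L@nn;Z=P[...,2]
    # rear edge: board-coloured vs white bed marking, at given Y bands
    hsv=cv2.cvtColor(d['image'],cv2.COLOR_RGB2HSV)
    for y0 in(-65,-35,-20,0,20,35,65):
        m=(abs(Y*1e3-y0)<4)&(X>.10)&(X<.145)&(Z>.068)&(Z<.085)
        print(n,y0,m.sum(),(X[m].max()*1e3).round(1) if m.any() else None)
E
```

```text
t: 9.65
tool_pos: [0.4675, 0.0152, 0.0465]
eef_rot: [[-0.963, -0.256, 0.088], [-0.255, 0.967, 0.022], [-0.091, -0.001, -0.996]]
contact_force: [-18.3, -2.6, 13.0]
width: 0.988
grip_force: 9.0
[-0.61  3.39  0.07]
side -65 33 131.3
side -35 34 131.1
side -20 22 130.8
side 0 22 130.1
side 20 28 129.9
side 35 24 141.2
side 65 33 130.3
scene -65 31 130.1
scene -35 32 130.1
scene -20 32 129.9
scene 0 31 129.2
scene 20 30 130.4
scene 35 33 129.9
scene 65 34 129.0
```

```bash
python3 -m jog '[[[0.99,-5,-1.3,0,0,0,0],[0.99,-12,-3.2,0,0,0,0],[0.99,-20,-5.3,0,-0.4,1.5,0],[0.99,-28,-7.4,0,-0.8,3,0],[0.99,-36,-9.5,0,-1.3,5,0],[0.99,-40,-10.6,20,-1.3,5,0],[0.99,-42,-11,45,-1.3,5,0],[0.99,-42,-11,70,-1.3,5,0]]]'
python3 - <<'E'
from h import *
import pickle
hub=np.array([.6355,.0585])
for n in('side','scene'):
    d=cam(n); P=pts(d); im=d['image'].astype(int)
    m=(im[...,0]>130)&(im[...,1]<60)&(im[...,2]<60)&(np.hypot(P[...,0]-hub[0],P[...,1]-hub[1])<.15)&(P[...,2]>.2)
    k,l,st,c=cv2.connectedComponentsWithStats(m.astype(np.uint8))
    print(n,[P[...,2][l==i].max().round(4) for i in range(1,k) if st[i,4]>12])
    r=np.hypot(P[...,0]-hub[0],P[...,1]-hub[1]); s=(r>.05)&(r<.09)&(P[...,2]>.24)&(P[...,2]<.3); print('spoke top',np.percentile(P[...,2][s],[50,80,95]).round(4))
    g=(r<.02)&(P[...,2]>.25); print('dome',P[...,2][g].max().round(4))
    C=np.array([c[i] for i in range(1,k) if st[i,4]>12])
    q=np.array([onplane(d,*x,.267)[:2] for x in C]); A=np.c_[2*q,np.ones(len(q))]; f=np.linalg.lstsq(A,(q**2).sum(1),rcond=None)[0][:2]
    a=np.degrees(np.arctan2(*(q-f).T[::-1])); print(len(C),f.round(4),(a%72).round(1))
    w=(abs(P[...,2]-.133)<.006)
    B=P.reshape(-1,3); L=B[:,:2]-hub; e=np.array([.9668,.2554]); X=L@e;Y=L@np.array([-.2554,.9668]); j=(X<-.12)&(X>-.19)&(abs(Y)<.06)&(B[:,2]>.065)&(B[:,2]<.085); print('front edge',(X[j].min()*1e3).round(1))
E
```

```text
t: 10.55
tool_pos: [0.4366, 0.0077, 0.1188]
eef_rot: [[-0.967, -0.256, 0.017], [-0.256, 0.967, 0.008], [-0.018, 0.004, -1.0]]
contact_force: [0.4, 0.4, -0.3]
width: 0.989
grip_force: 0.0
side [np.float64(0.2804), np.float64(0.2801), np.float64(0.2803), np.float64(0.2799), np.float64(0.2818)]
spoke top [0.271  0.2733 0.2752]
dome 0.2869
5 [0.6345 0.0599] [65.2 65.1 65.2 65.2 65.3]
front edge -165.7
scene [np.float64(0.2785), np.float64(0.2791), np.float64(0.2794), np.float64(0.2787), np.float64(0.279)]
spoke top [0.2706 0.2725 0.2742]
dome 0.281
5 [0.6315 0.0554] [64.9 63.5 65.  65.4 65.6]
front edge -166.4
```

```bash
python3 -m jog '[[[0,0,0,45,0,0,0],[0,0,0,90,0,0,0],[0,0,0,135,0,0,0],[0,0,0,180,0,0,0],[0,10,0,225,0.2,-1,2],[0,50,-2,240,0.2,-1,4],[0,95,-5,240,0.2,-1,6],[0,140,-8,240,0.2,-1,8]]]' 40 | head -2
python3 -m jog '[[[0,45,-3,0,0,0,0],[0,90,-6,0,0,0,0],[0,113,-7,0,0,0,0],[0,113,-7,0,0,0,0]]]'
python3 - <<'E'
from h import *
s=read_state();print(s['qpos'].round(2))
d=cam('side'); c=cv2.cvtColor(d['image'],cv2.COLOR_RGB2BGR)[130:280,250:400]; cv2.imwrite('pics/s5.png',cv2.resize(c,None,fx=4,fy=4))
E
```

```text
t: 11.45
tool_pos: [0.5777, -0.0026, 0.3588]
t: 11.85
tool_pos: [0.6914, -0.0091, 0.3561]
eef_rot: [[-0.923, -0.385, 0.032], [-0.384, 0.923, 0.014], [-0.035, 0.0, -0.999]]
contact_force: [-0.9, -0.7, 0.7]
width: 0.001
grip_force: 0.0
[ 0.56  0.59 -0.98  1.55  0.51  1.24  1.47]
```

View pics/s5.png

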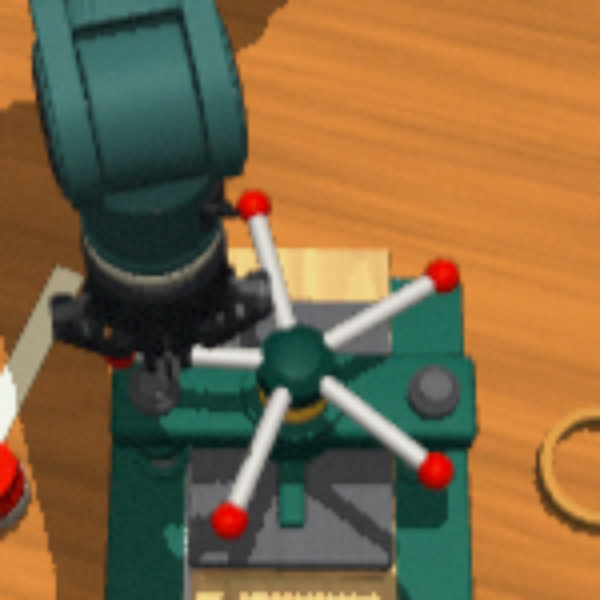

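```bash
python3 -m jog '[[[0,0,0,-30,-0.5,1.9,0],[0,0,0,-60,-0.5,1.9,0],[0,-1,2,-85,-0.5,1.9,0],[0,-1,2,-105,-0.5,1.9,0],[0,-1,2,-105,-0.5,1.9,0]]]'
python3 - <<'E'
import numpy as np
# arc table, r=.086 about hub, phi step 6 deg
h=np.array([634,58.]);
for p in range(310,60,-6):
    q=h+86*np.array([np.cos(np.radians(p)),np.sin(np.radians(p))]); print(p,q.round(1),end=' | ')
E
```

```text
t: 12.4
tool_pos: [0.6832, -0.0072, 0.2493]
eef_rot: [[-0.922, -0.388, -0.01], [-0.388, 0.922, 0.002], [0.008, 0.005, -1.0]]
contact_force: [-0.4, -0.8, 0.0]
width: -0.002
grip_force: 0.0
310 [689.3  -7.9] | 304 [682.1 -13.3] | 298 [674.4 -17.9] | 292 [666.2 -21.7] | 286 [657.7 -24.7] | 280 [648.9 -26.7] | 274 [640.  -27.8] | 268 [631.  -27.9] | 262 [622.  -27.2] | 256 [613.2 -25.4] | 250 [604.6 -22.8] | 244 [596.3 -19.3] | 238 [588.4 -14.9] | 232 [581.1  -9.8] | 226 [574.3  -3.9] | 220 [568.1   2.7] | 214 [562.7   9.9] | 208 [558.1  17.6] | 202 [554.3  25.8] | 196 [551.3  34.3] | 190 [549.3  43.1] | 184 [548.2  52. ] | 178 [548.1  61. ] | 172 [548.8  70. ] | 166 [550.6  78.8] | 160 [553.2  87.4] | 154 [556.7  95.7] | 148 [561.1 103.6] | 142 [566.2 110.9] | 136 [572.1 117.7] | 130 [578.7 123.9] | 124 [585.9 129.3] | 118 [593.6 133.9] | 112 [601.8 137.7] | 106 [610.3 140.7] | 100 [619.1 142.7] | 94 [628.  143.8] | 88 [637.  143.9] | 82 [646.  143.2] | 76 [654.8 141.4] | 70 [663.4 138.8] | 64 [671.7 135.3] |
```

```bash
python3 -m jog '[[[0,-5,-6,0,0,0,0],[0,-9,-10.5,0,0,0,0],[0,-13,-12.5,0,0,0,0],[0,-17,-14.5,0,0,0,-1],[0,-21,-16,0,0,0,-4],[0,-25.5,-17.5,0,0,0,-7],[0,-30,-18.5,-0.5,0,0,-10],[0,-34,-19.5,-1,0,0,-12]]]'
```

```text
t: 13.2
tool_pos: [0.6557, -0.0259, 0.2529]
eef_rot: [[-0.983, -0.184, 0.007], [-0.184, 0.983, 0.006], [-0.008, 0.005, -1.0]]
contact_force: [7.2, 0.0, -2.3]
width: 0.002
grip_force: 3.7
```

```bash
python3 -m jog '[[[0,-9,-1,-0.5,0,0,-6],[0,-18,-1.2,-1,0,0,-12],[0,-27,-0.5,-1.5,0,0,-18],[0,-35.7,1.3,-2,0,0,-24],[0,-44.3,4,-2.5,0,0,-30],[0,-52.6,7.4,-3,0,0,-36],[0,-60.5,11.8,-3.5,0,0,-42],[0,-67.8,17,-4,0,0,-48]]]'
python3 - <<'E'
from h import *
d=cam('side'); P=pts(d); im=d['image'].astype(int); hub=np.array([.634,.058])
m=(im[...,0]>130)&(im[...,1]<60)&(im[...,2]<60)&(np.hypot(P[...,0]-hub[0],P[...,1]-hub[1])<.15)&(P[...,2]>.2)
k,l,st,c=cv2.connectedComponentsWithStats(m.astype(np.uint8))
q=np.array([onplane(d,*c[i],.264)[:2] for i in range(1,k) if st[i,4]>12])-[.6345,.0599]
print((np.degrees(np.arctan2(q[:,1],q[:,0]))).round(1),np.hypot(*q.T).round(3)); s=read_state(); print(s['contact_force'],s['tool_pos'],s['qpos'].round(2))
E
```

```text
t: 14.0
tool_pos: [0.5868, -0.0126, 0.2485]
eef_rot: [[-0.792, 0.611, 0.008], [0.611, 0.792, 0.002], [-0.005, 0.006, -1.0]]
contact_force: [5.5, -5.7, -1.5]
width: 0.0
grip_force: 3.8
[150.3 -64.4  78.4   7.1] [0.115 0.117 0.116 0.117]
[ 2.70936432 -3.63046047 -1.60267178] [ 0.58485006 -0.01082757  0.24842618] [ 0.45  0.47 -0.69  1.9   0.38  0.9   0.48]
```

```bash
cat > t.py <<'E'
from h import *
s=read_state(); p=s['tool_pos'][:2]-[.634,.058]; F=s['contact_force'][:2]; r=np.hypot(*p); print('phi',np.degrees(np.arctan2(p[1],p[0]))%360,'r',r,'tau',p[0]*F[1]-p[1]*F[0],'Ft',(p[0]*F[1]-p[1]*F[0])/r,'z',s['tool_pos'][2],'yaw',np.degrees(np.arctan2(*s['eef_rot'][1::-1,0]))%360,'j7',s['qpos'][6])
E
python3 -m jog '[[[0,-6.8,5.9,-0.5,0,0,-6],[0,-13,12.5,-1,0,0,-12],[0,-18.4,19.7,-1.6,0,0,-18],[0,-23,27.4,-2.1,0,0,-24],[0,-26.8,35.6,-2.6,0,0,-30],[0,-29.8,44.1,-3.1,0,0,-36],[0,-31.8,52.9,-3.7,0,0,-42],[0,-32.9,61.8,-4.2,0,0,-48]]]'; python3 t.py
```

```text
t: 14.85
tool_pos: [0.5507, 0.0489, 0.2439]
eef_rot: [[-0.077, 0.997, 0.004], [0.997, 0.077, -0.002], [-0.003, 0.004, -1.0]]
contact_force: [-1.1, -7.6, 4.1]
width: -0.002
grip_force: 3.7
phi 186.20658951379903 r 0.08378802475371437 tau 0.626886509970424 Ft 7.481815113950802 z 0.24387557436677118 yaw 94.41110263263914 j7 -0.3541808532885842
```

```bash
python3 -m jog '[[[0,-0.2,6,-0.4,0,0,-4],[0,0,12,-0.7,0,0,-8],[0,0.6,18,-1.1,0,0,-12],[0,1.7,23.9,-1.4,0,0,-16],[0,3.1,29.7,-1.8,0,0,-20],[0,5,35.4,-2.1,0,0,-24]]]'; python3 t.py
```

```text
t: 15.45
tool_pos: [0.5546, 0.0846, 0.2415]
eef_rot: [[0.333, 0.943, 0.003], [0.943, -0.333, -0.004], [-0.003, 0.004, -1.0]]
contact_force: [-2.8, -6.5, 5.5]
width: 0.001
grip_force: 3.5
phi 161.43825815326966 r 0.0837140483137047 tau 0.5890955076742459 Ft 7.036997009948759 z 0.24148971185120965 yaw 70.52766290596922 j7 -0.7851416081881545
```

```bash
python3 -m jog '[[[0,2.2,5.6,-0.4,0,0,-4],[0,4.9,11,-0.7,0,0,-8],[0,7.9,16.2,-1.1,0,0,-12],[0,11.2,21.1,-1.4,0,0,-16],[0,14.9,25.9,-1.8,0,0,-20],[0,18.9,30.3,-2.1,0,0,-24]]]'; python3 t.py
```

```text
t: 16.05
tool_pos: [0.5724, 0.1154, 0.239]
eef_rot: [[0.688, 0.726, 0.0], [0.726, -0.688, -0.006], [-0.004, 0.004, -1.0]]
contact_force: [-5.0, -4.6, 6.4]
width: 0.0
grip_force: 3.5
phi 137.00935749706616 r 0.08424099468286976 tau 0.5736640547871443 Ft 6.80979678536248 z 0.23902538554249772 yaw 46.560487382482485 j7 -1.1984921308527645
```

```bash
python3 -m jog '[[[0,4.4,4.2,-0.4,0,0,-4],[0,9,8.1,-0.7,0,0,-8],[0,13.8,11.6,-1.1,0,0,-12],[0,18.9,14.8,-1.4,0,0,-16],[0,24.2,17.6,-1.8,0,0,-20]]]'; python3 t.py
```

```text
t: 16.55
tool_pos: [0.5937, 0.1329, 0.2368]
eef_rot: [[0.894, 0.447, -0.007], [0.447, -0.894, -0.009], [-0.01, 0.005, -1.0]]
contact_force: [-10.1, -5.5, 10.4]
width: 0.002
grip_force: 6.0
phi 118.27996354312208 r 0.08505214569622768 tau 0.9772144418899755 Ft 11.489591872028667 z 0.2368306916973291 yaw 26.57758467017773 j7 -1.518983962242209
```

```bash
cat > w.py <<'E'
from h import *
hub=np.array([.634,.058])
for n,c0 in(('side',[.6345,.0599]),('scene',[.6315,.0554])):
    d=cam(n); P=pts(d); im=d['image'].astype(int)
    m=(im[...,0]>130)&(im[...,1]<60)&(im[...,2]<60)&(np.hypot(P[...,0]-hub[0],P[...,1]-hub[1])<.15)&(P[...,2]>.2)
    k,l,st,c=cv2.connectedComponentsWithStats(m.astype(np.uint8))
    I=[i for i in range(1,k) if st[i,4]>12]
    q=np.array([onplane(d,*c[i],.252)[:2] for i in I])-c0
    a=np.degrees(np.arctan2(q[:,1],q[:,0])); print(n,'mod72',((a%72)).round(1),'balltop',[P[...,2][l==i].max().round(4) for i in I],np.hypot(*q.T).round(3))
    L=P[...,:2]-hub; e=np.array([.9668,.2554]); X=L@e;Y=L@np.array([-.2554,.9668]); Z=P[...,2]
    j=(X>.05)&(X<.09)&(abs(Y)<.06)&(Z>.07)&(Z<.15); print('platen top',np.median(Z[j]).round(4)); j=(X>.108)&(X<.125)&(abs(Y)<.06)&(Z<.15); print('board top',np.median(Z[j]).round(4), 'rear',[(X[(abs(Y*1e3-y)<5)&(X>.1)&(X<.145)&(Z>.068)&(Z<.085)].max()*1e3).round(1) for y in(-65,0,65)])
E
python3 w.py; python3 t.py
```

```text
side mod72 [35.4 35.6 35.3 35.6 35.6] balltop [np.float64(0.265), np.float64(0.2662), np.float64(0.2663), np.float64(0.2649), np.float64(0.2636)] [0.115 0.116 0.118 0.116 0.116]
platen top 0.117
board top 0.0767 rear [np.float64(130.8), np.float64(131.9), np.float64(131.0)]
scene mod72 [35.8 33.7 35.1 34.9] balltop [np.float64(0.2641), np.float64(0.263), np.float64(0.2641), np.float64(0.2647)] [0.116 0.12  0.117 0.117]
platen top 0.1165
board top 0.0766 rear [np.float64(131.3), np.float64(131.3), np.float64(132.8)]
phi 117.61668815625168 r 0.08505417431353135 tau 0.7599807233278183 Ft 8.935254847414493 z 0.23664852822279817 yaw 26.696472055398708 j7 -1.5174901656340238
```

```bash
python3 -m jog '[[[0,-7,-3.5,0,0,0,0],[0,-14,-7.5,0,0,0,0],[0,-20,-11,0,0,0,0],[0,-20,-11,20,0,0,0],[0,-20,-11,60,0,0,0],[0,-20,-11,105,0,0,0],[0,-20,-11,150,0,0,0],[0,-20,-11,150,0,0,0]]]'; python3 -m jog '[[[0,-30,0,10,0,0,0],[0,-70,0,10,0,0,0],[0,-110,0,10,0,0,0],[0,-110,0,10,0,0,0],[0,-110,0,10,0,0,0]]]'; python3 w.py
python3 - <<'E'
from h import *
d=cam('side'); save(d,'end.png')
E
```

```text
t: 17.45
tool_pos: [0.5827, 0.1268, 0.3948]
eef_rot: [[0.892, 0.451, 0.02], [0.451, -0.892, 0.001], [0.018, 0.008, -1.0]]
contact_force: [0.6, -0.3, -0.2]
width: -0.005
grip_force: 0.0
t: 17.95
tool_pos: [0.4684, 0.1252, 0.3971]
eef_rot: [[0.892, 0.452, 0.007], [0.452, -0.892, -0.003], [0.004, 0.006, -1.0]]
contact_force: [0.1, 0.1, 0.8]
width: 0.003
grip_force: 0.0
side mod72 [35.9 35.  34.3 35.  34.8] balltop [np.float64(0.2643), np.float64(0.2646), np.float64(0.2656), np.float64(0.2638), np.float64(0.2651)] [0.116 0.115 0.116 0.116 0.116]
platen top 0.1172
board top 0.0763 rear [np.float64(132.7), np.float64(131.8), np.float64(132.2)]
scene mod72 [35.7 35.1 33.6 35.  34.9] balltop [np.float64(0.2634), np.float64(0.2632), np.float64(0.2637), np.float64(0.2651), np.float64(0.2634)] [0.119 0.116 0.117 0.116 0.117]
platen top 0.1168
board top 0.0762 rear [np.float64(133.5), np.float64(131.4), np.float64(132.3)]
```

View pics/end.png

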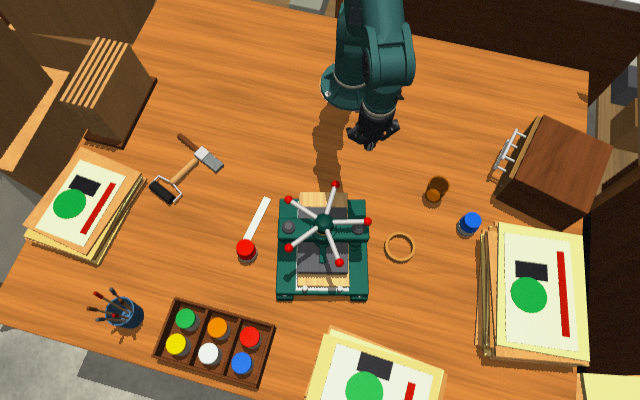

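The picture shows the board home on the pins around (325,280), with the wheel at (324,222) wound down. The jars, tape and tools haven't moved, and the gripper is clear at (372,130).

```bash
python3 -c "
from bench import *
print(job_done())"
```

```text
the job is handed in; nothing more can be done
None
```

The job is handed in: the pack is home and square on both rear pins, and the wheel is wound about 3.0 rad to a firm nip (about 0.98 Nm, 11.5 N of push at 85 mm out). The arm is clear and the things around the press look undisturbed.

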